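# Tip a coining die onto its back and slide it into the vee stop

### The job

The coining die stands on edge on the green marking-out plate. Push it over onto its plain back so that its engraved face looks up, never letting it fall on the engraving, then push it along the plate until it sits home in the notch of the vee stop, against both sides. It is heavy: only push it, do not lift it, and leave the other tools and parts where they lie.

Things in the scene. Friction and masses are not known exactly. Their poses are not given: they have to be found in the camera images.
- die: Steel coining die, about 0.6 kg (varies by a quarter), standing on edge on the plate: round dark shank 60 mm across, 22 mm thick, with a bright engraved neck at one end. It stands, 55 mm high, on a flat milled in the shank's rim, 33 x 22 mm. Origin: centre of the flat. +x points out of the engraved face along the die's axis, +z from the flat across the die (up while standing), y along the flat.
- die_center (a point): Point on the die's axis, 25 mm along the die's +z from its origin, in the middle of the shank, which spans 11 mm to either side along x. It is 25 mm above the plate while the die stands, 11 mm above it when it lies on its plain dark end. The centre of mass is 3 mm from here, towards the engraved face.
- die_face (a point): Centre of the engraved face (brass-coloured rosette in a ring of dots), 19 mm along the die's +x from die_center. The face is the end of the bright neck, 48 mm across and 8 mm long. When the die lies on its back this face is 30 mm above the plate.
- die_top (a point): Middle of the shank's rim opposite the flat: the highest point of the standing die, 55 mm above the plate. Friction on the plate is about 0.6 (0.5 to 0.7): a level push on the engraved face 38 to 46 mm above the plate tips the die over its back edge, a low push slides it. Leaning back past some 30 degrees it falls by itself and comes to lie with its axis about 36 mm behind where its origin was.
- plate: Marking-out plate fixed to the bench, 320 mm (its x) by 240 mm (its y), 12 mm high, green facing in an aluminium frame. Origin: centre of its underside; z up. At its +x end (away from the robot) a steel vee stop is screwed on, 96 mm wide (y), from x 95 to 150 mm, 18 mm high above the plate's top. Its 90 degree notch opens towards -x, apex at x 127 mm, y 0, mouth 65 mm wide.
- seat (a point): Point on the plate's top, 12 mm above the bench: where the die's axis stands when the lying die's round rim (30 mm radius) touches both sides of the vee; x 85 mm, y 0 in the plate's frame. If the die's flat, 25 mm from its axis, meets a side of the vee, the die goes up to 5 mm further.
- loupe: Black eyeglass loupe, 35 mm across and 30 mm high, standing in a far corner of the plate; origin at the centre of its underside. To be left alone.
- blank: Plain brass medal blank, a disc 40 mm across and 5 mm thick, lying in the other far corner of the plate; origin at the centre of its underside. To be left alone.
- hammer: Chasing hammer, 210 mm long, light wooden handle and steel head, 29 mm high, lying on the bench; origin under the middle of its length, handle to its -x. To be left alone.
- graver_a: Engraving tool with a brown mushroom-shaped wooden handle and a steel blade, 120 mm long, 22 mm high, lying on the bench; origin under the joint of handle and blade, blade to its +x. To be left alone.
- graver_b: Engraving tool like graver_a with a light wooden handle; origin and axes as for graver_a. To be left alone.
- punch_case: Open copper tin of steel punches, both halves lying flat, 154 x 100 mm and 14 mm high; origin under the middle of the deeper half, the lid half to its +x. To be left alone.
- dividers: Steel dividers with a brass screw, 165 mm long, 10 mm high, lying on the bench; origin under the middle of their length. To be left alone.
- brush: Bench brush with a dark wooden handle, 160 mm long, 18 mm high, lying on the bench; origin under the middle of its length. To be left alone.
There are look-alikes about, which are no part of the job. Several things have the shape of the die; the one meant has the colours described above.

How it is judged:
By the outcome, as a careful person would: the job done as asked, in the order asked, and still so for the second after the job is handed in, with the robot touching nothing.
It also fails if it takes over 48 s, if anything falls off the work surface, if the arm or the gripper's body presses on something with over 40 N, if the wrist force passes 120 N, or if a joint passes its speed limit or range.

### The arm

A 6-joint arm with a two-finger parallel gripper is mounted at the origin on the work surface. World frame = base frame: x ahead of the robot, y to its left, z up, the work surface at z = 0. Lengths are in m, angles in rad, forces in N, time in s.
With the tool pointing down it reaches from about 0.375 to 0.975 m from the base axis. Payload 3.8 kg.
Tool frame: the origin (TCP) lies at the very end of the fingers, on their centre line; the grasp point (between the pads) lies 19 mm behind it; z points along the fingers, y is the direction in which the jaws open and shut (so a half turn about z gives the same grasp; the last joint's range is limited). The gripper opens to 85 mm and grips with 20 to 120 N. Pads are 22 mm wide; open, the fingers measure 114 mm over their backs; the gripper's body (76 mm by 85 mm) begins 54 mm behind the grasp point. The pads swing forward as they close: fully open they stand 13 mm farther back than shut.
Start: joints at [1.246, 0.264, 1.604, -0, 1.274, -0.037], TCP at [0.192, 0.647, 0.205] pointing down, gripper open.
Joint ranges: [-2.63, 2.63], [-0.94, 2.18], [0.31, 2.57], [-1.31, 4.45], [0, 2.66], [-2.55, 2.55]. Speed limits (rad/s): [2.57, 2.57, 3.14, 3.14, 3.14, 3.14].

### API

Orientations are given as a rotation vector (axis times angle).
In Python, from workcell import status, read_camera, camera_info, order gives the robot as it stands.
- The arm moves only by the tool move_arm, never from a script. Its argument "deltas" is a list of rows, each a list of 3 entries, a list of its own where there are three numbers: the turn, a rotation vector about the world's x, y, z as a fraction of full scale, then the shift along the world's x, y, z as a fraction of full scale, then the closure, from -1 (fully open) to 1 (shut), so that 0 is half open. A call has 1 to 20 rows; each row is the pose to reach, as a shift and turn from the pose commanded when the call began; what a row does not reach only later rows make up. Full scale, the value 1, is 0.1 m for a shift and pi/2 rad for a turn. A row lasts 1/8 s, in which the tool goes at most 62.5 mm and 10.7 degrees, less where a joint would pass 70% of its speed; a pose out of reach is approached as far as the arm can. A call with a number of a shift or a turn outside -1 to 1 is refused whole. A call with a gripper value outside its range is refused whole. The fingers move at their own pace and stop on an object; "grip_force" is the grip in N (left out, the last holds). Time passes only in rows, so rows that repeat a pose let the fingers close. It gives the time, the measured TCP pose, the force and the opening at its end, in the units of the state.
- status.read_state(): the state, without advancing time (a new reading comes with each control period).
- read_camera(name): name is "side" or "top"; returns (picture, depth): 420x560x3 uint8, red, green, blue; 420x560 float32, m along the optical axis (not along the pixel's ray), 0 where there is no reading.
- camera_info(name): a dict with "K" (3x3 intrinsics, pixels), "D" ([k1, k2, p1, p2, k3] as OpenCV has them; the pictures are not rectified), "R" (3x3) and "t" (3): a world point X has camera coordinates R X + t. Camera axes: x right, y down, z forward; pixel columns grow to the right and rows downward; lengths in m; the calibration is good to about 2 mm. A picture is of the moment at which its call begins. camera_info takes no time and is no camera call.
- order.finish_job(): hands the job in, once; it reports no verdict.
The state is a dict: "time": time; "q": joint angles; "joint_vel": joint speeds; "joint_torque": joint torques, N m; "tool_pos": TCP position; "tcp_rot": TCP orientation; "wrist_force": force on the tool from outside, world axes, zero at the start; "torque": the same for the moment, N m; "width": opening from 0.0 (shut) to 1.0 (fully open).
Only numpy, scipy, OpenCV 4.12 (cv2) and the standard library are available. Lean on these libraries where they do the work, as an engineer would, in place of code of your own. Each camera call takes 0.05 s, during which the arm holds its last target. There are 200 camera calls.

## Working session

There is one attempt and no reset: what is moved stays moved. The work goes in short steps, Python scripts to look and compute and a tool call to move; the robot and the scene stay as the last step left them, time stands still between calls to the robot, and variables do not carry over. Pictures are saved under pics/ and viewed, about 8 in all and at most 12, crops included, and the job is handed in when it is done.

Besides the shell and the picture viewer there is one more tool, called after ">>>" as name([rows], argument=value, ...), one row to a line, values as JSON. move_arm: Moves the arm, as the interface text tells. Its arguments: {"type":"object","properties":{"deltas":{"type":"array","items":{"type":"array"}},"grip_force":{"type":"number"}},"required":["deltas"]}

```bash
mkdir -p pics; ls
python3 - <<'E'
from workcell import status, read_camera, camera_info
import cv2,numpy as np
print(status.read_state())
for n in ("side","top"):
    p,d=read_camera(n); np.savez(f"pics/{n}0.npz",p=p,d=d)
    cv2.imwrite(f"pics/{n}0.png",p[:,:,::-1]); c=camera_info(n); print(n,c)
a=cv2.imread("pics/side0.png");b=cv2.imread("pics/top0.png")
E
```

```text
pics
{'time': 0.0, 'q': array([ 1.24608719e+00,  2.64758789e-01,  1.60537234e+00,  1.31298092e-05,
        1.27370363e+00, -3.68729099e-02]), 'joint_vel': array([-6.48351047e-04,  5.77287465e-04, -2.04338982e-04, -1.57047513e-04,
       -4.65962645e-05,  5.38890762e-04]), 'joint_torque': array([ 1.57074137e-03, -5.15108085e+01, -3.67318654e+01,  5.65136111e-05,
        1.28831249e-02, -8.49702815e-06]), 'tool_pos': array([0.19134528, 0.64648755, 0.2037592 ]), 'tcp_rot': array([-0.45051904, -3.10869982,  0.00346049]), 'wrist_force': array([ 0.81222701, -0.38995169, -0.54629685]), 'torque': array([ 0.03494874,  0.01798049, -0.03952157]), 'width': 1.0008140521570474}
side {'K': array([[418.81756354,   0.        , 280.02461029],
       [  0.        , 418.81756354, 212.35987356],
       [  0.        ,   0.        ,   1.        ]]), 'D': array([-0.06951737,  0.        ,  0.        ,  0.        ,  0.        ]), 'R': array([[-0.99841624, -0.05507077, -0.01149914],
       [-0.03638407,  0.78797193, -0.6146352 ],
       [ 0.04290943, -0.61324338, -0.78872767]]), 't': array([0.54654025, 0.07242064, 1.22924055])}
top {'K': array([[539.04213389,   0.        , 270.4244442 ],
       [  0.        , 539.04213389, 214.66868674],
       [  0.        ,   0.        ,   1.        ]]), 'D': array([-0.20294674,  0.        ,  0.        ,  0.        ,  0.        ]), 'R': array([[-1.04385278e-03, -9.99999428e-01, -2.34238828e-04],
       [-9.90695824e-01,  1.06601890e-03, -1.36090584e-01],
       [ 1.36090756e-01,  9.00008946e-05, -9.90696370e-01]]), 't': array([0.00901152, 0.55321981, 1.22746703])}
```

View pics/top0.png

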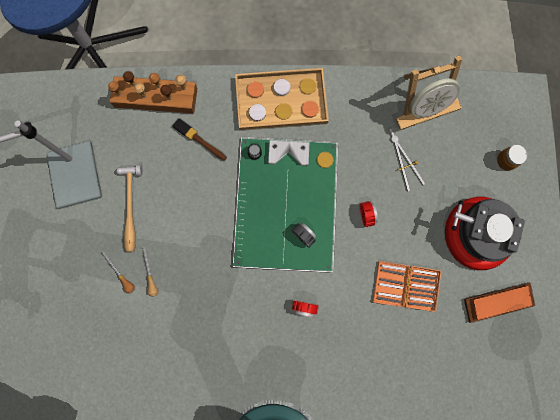

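View pics/side0.png

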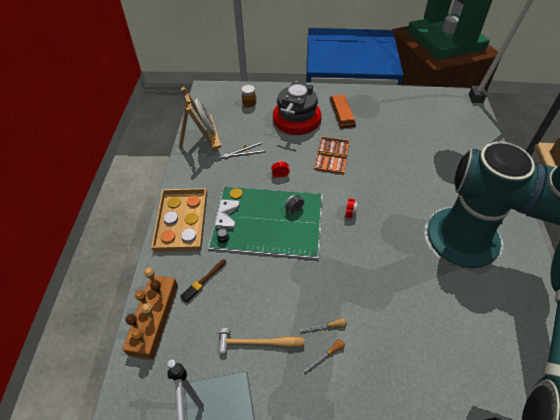

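The top view shows the plate at columns 233–338, rows 138–271, with the vee at about (289,152). The die is at about (304,234), and the red look-alikes are at (369,214) and (305,308). Next I'll enlarge both views of the die and measure the plate corners and the die by depth.

```bash
cat > h.py <<'E'
import numpy as np, cv2
from workcell import status, read_camera, camera_info, order
def pts(n,uv,z):
    "pixels -> world on plane z"
    c=camera_info(n); uv=np.asarray(uv,float).reshape(-1,1,2)
    r=cv2.undistortPoints(uv,c["K"],c["D"])[:,0]; r=np.c_[r,np.ones(len(r))]@c["R"]; o=-c["R"].T@c["t"]
    return o+r*((z-o[2])/r[:,2])[:,None]
def cloud(n,d):
    c=camera_info(n); h,w=d.shape; u,v=np.meshgrid(np.arange(w),np.arange(h))
    r=cv2.undistortPoints(np.stack([u,v],-1).reshape(-1,1,2).astype(float),c["K"],c["D"])[:,0]
    return ((np.c_[r,np.ones(len(r))]*d.reshape(-1,1)-c["t"])@c["R"]).reshape(h,w,3)
def proj(n,P):
    c=camera_info(n); return cv2.projectPoints(np.asarray(P,float).reshape(-1,1,3),cv2.Rodrigues(c["R"])[0],c["t"],c["K"],c["D"])[0][:,0]
def plate(p):
    "plate quad from green mask, green facing"
    h=cv2.cvtColor(p,cv2.COLOR_RGB2HSV); m=cv2.inRange(h,(60,90,40),(90,255,255)); m=cv2.morphologyEx(m,cv2.MORPH_OPEN,np.ones((3,3)))
    c=max(cv2.findContours(m,0,2)[0],key=cv2.contourArea)
    return c,m
E
python3 - <<'E'
from h import *
ims=[]
for n,(x,y) in (("top",(300,235)),("side",(293,205))):
    z=np.load(f"pics/{n}0.npz");p=z["p"];d=z["d"]
    ims.append(cv2.resize(p[y-30:y+30,x-32:x+32],None,fx=6,fy=6,interpolation=2)[:,:,::-1])
    c,m=plate(p); w=pts(n,c[:,0],0.012); r=cv2.minAreaRect(((w[:,:2])*1000).astype(np.float32)); print(n,r,cv2.boxPoints(r).round(1).tolist())
    X=cloud(n,d); X0=X[y-25:y+25,x-25:x+25].reshape(-1,3); 
    k=(X0[:,2]>.022)&(X0[:,2]<.09); Q=X0[k]; print(k.sum(),Q.mean(0),Q.min(0),Q.max(0), np.median(X0[~k,2]))
    r=cv2.minAreaRect((Q[:,:2]*1000).astype(np.float32)); print(r)
    T=Q[Q[:,2]>.045]; r=cv2.minAreaRect((T[:,:2]*1000).astype(np.float32)); print("top",T.mean(0),r)
cv2.imwrite("pics/c0.png",np.hstack(ims))
E
```

```text
top ((584.4931640625, -27.920516967773438), (230.9026641845703, 311.7466735839844), 87.0136947631836) [[422.79998779296875, -135.10000610351562], [734.0999755859375, -151.3000030517578], [746.2000122070312, 79.30000305175781], [434.79998779296875, 95.5]]
350 [ 0.50630846 -0.06933505  0.05540438] [ 0.47857578 -0.09571094  0.02239908] [ 0.53287725 -0.03984956  0.07014248] 0.01003303901367153
((508.4234313964844, -70.75296020507812), (59.77912139892578, 30.477928161621094), 44.92472839355469)
top [ 0.5070404  -0.07011015  0.0583938 ] ((508.1817932128906, -70.96282958984375), (56.021724700927734, 30.32618522644043), 45.323917388916016)
side ((586.8609008789062, -30.275741577148438), (231.8634796142578, 310.0450744628906), 86.91224670410156) [[425.79998779296875, -137.6999969482422], [735.4000244140625, -154.39999389648438], [747.9000244140625, 77.0999984741211], [438.29998779296875, 93.80000305175781]]
256 [ 0.50764327 -0.06204077  0.05143483] [ 0.47846643 -0.09345324  0.02217032] [ 0.53256669 -0.04015775  0.07090304] 0.011341468639892466
((509.0271301269531, -70.7857437133789), (59.67154312133789, 33.296329498291016), 44.24540328979492)
top [ 0.50922093 -0.06372842  0.05931215] ((509.748779296875, -70.64336395263672), (57.20887756347656, 32.964378356933594), 45.354454040527344)
```

View pics/c0.png

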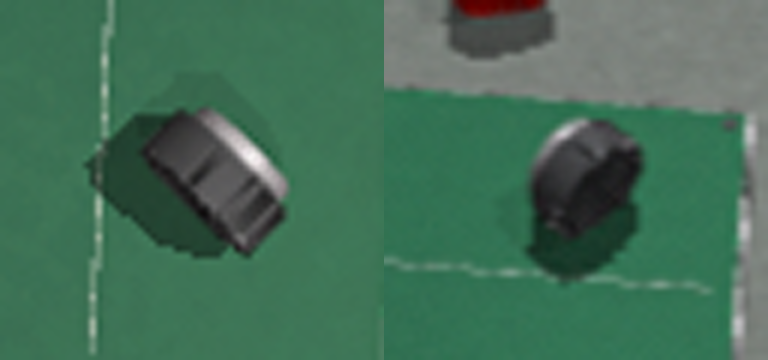

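The top crop shows the dark shank at lower left and the bright neck at upper right, so the engraved face looks along about −45° in world axes (+x, −y). The side crop agrees. Die centre is at about (0.506, −0.068), so I push along 135°. First I'll travel over with the fingers shut.

>>> move_arm([
  [[0,0,-0.1],[0.45,-0.5,0],1],
  [[0,0,-0.2],[0.88,-0.94,0],1],
  [[0,0,-0.31],[0.88,-0.94,0],1],
], grip_force=30)

```text
time: 0.48
tool_pos: [0.282, 0.5499, 0.2044]
tcp_rot: [1.2, 2.902, -0.003]
wrist_force: [0.0, 0.4, -0.3]
width: 0.377
```

>>> move_arm([
  [[0,0,0],[0.45,-0.5,0],1],
  [[0,0,0],[0.88,-0.94,0],1],
])

```text
time: 0.72
tool_pos: [0.3653, 0.4607, 0.2045]
tcp_rot: [-1.184, -2.91, 0.001]
wrist_force: [1.1, 0.7, 0.2]
width: 0.002
```

>>> move_arm([
  [[0,0,0],[0.45,-0.5,0],1],
  [[0,0,0],[0.88,-0.94,0],1],
])

```text
time: 0.98
tool_pos: [0.451, 0.3689, 0.2047]
tcp_rot: [-1.186, -2.909, 0.001]
wrist_force: [0.8, 1.1, -0.6]
width: 0.003
```

>>> move_arm([
  [[0,0,0],[0.45,-0.5,0],1],
  [[0,0,0],[0.88,-0.94,0],1],
])

```text
time: 1.23
tool_pos: [0.5364, 0.2776, 0.2047]
tcp_rot: [-1.187, -2.908, 0.0]
wrist_force: [0.3, 1.1, -0.1]
width: 0.004
```

>>> move_arm([
  [[0,0,0],[0,-0.5,0],1],
  [[0,0,0],[0,-1,0],1],
])

```text
time: 1.48
tool_pos: [0.5357, 0.1774, 0.2043]
tcp_rot: [-1.187, -2.908, 0.001]
wrist_force: [0.1, 0.5, -0.1]
width: -0.004
```

>>> move_arm([
  [[0,0,0],[0,-0.5,0],1],
  [[0,0,0],[0,-1,0],1],
])

```text
time: 1.72
tool_pos: [0.5351, 0.0777, 0.2045]
tcp_rot: [-1.186, -2.908, 0.001]
wrist_force: [0.4, 0.1, -0.2]
width: -0.004
```

>>> move_arm([
  [[0,0,0],[0,-0.5,0],1],
  [[0,0,0],[0,-1,0],1],
  [[0,0,0],[0,-1,0],1],
])

```text
time: 2.1
tool_pos: [0.5351, -0.0236, 0.2046]
tcp_rot: [-1.193, -2.906, 0.002]
wrist_force: [1.1, 1.1, -0.2]
width: 0.004
```

>>> move_arm([
  [[0,0,0],[0.1,-0.5,0],1],
  [[0,0,0],[0.1,-0.83,0],1],
  [[0,0,0],[0.1,-0.83,-0.4],1],
  [[0,0,0],[0.1,-0.83,-0.8],1],
  [[0,0,0],[0.1,-0.83,-0.8],1],
])

```text
time: 2.72
tool_pos: [0.5421, -0.1018, 0.121]
tcp_rot: [-1.183, -2.901, 0.001]
wrist_force: [0.0, -0.2, -0.3]
width: 0.002
```

>>> move_arm([
  [[0,0,0],[0,0,-0.35],1],
  [[0,0,0],[0,0,-0.71],1],
  [[0,0,0],[0,0,-0.71],1],
  [[0,0,0],[0,0,-0.71],1],
])

```text
time: 3.22
tool_pos: [0.5474, -0.1035, 0.0563]
tcp_rot: [1.185, 2.907, 0.001]
wrist_force: [-0.1, 0.7, 0.8]
width: -0.001
```

Run:
```python
from h import *
print(status.read_state()["tool_pos"])
ims=[]
for n,(x,y) in (("top",(305,235)),("side",(290,205))):
    p,d=read_camera(n); ims.append(cv2.resize(p[y-40:y+40,x-40:x+40],None,fx=5,fy=5,interpolation=2)[:,:,::-1])
cv2.imwrite("pics/c1.png",np.hstack(ims))
```

```text
[ 0.5474179  -0.10354113  0.05629683]
```

View pics/c1.png

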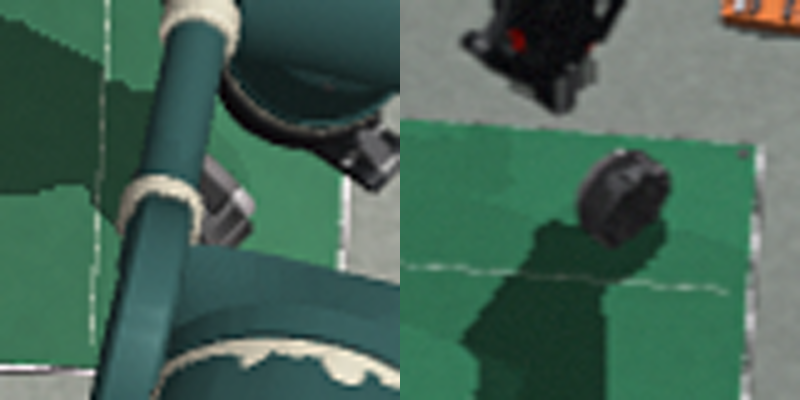

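The side crop shows the fingertip at about pixel (283,186), further from the die than I expected. I'll compare it with the projected TCP.

Run:
```python
from h import *
s=status.read_state(); print(s["tool_pos"],s["q"],s["time"])
print(proj("side",[s["tool_pos"],[.519,-.081,.053],[.506,-.068,.067]]),proj("top",[s["tool_pos"],[.519,-.081,.053]]))
p,d=read_camera("side"); X=cloud("side",d)
Q=X[175:192,262:300].reshape(-1,3); k=(Q[:,2]>.05)&(Q[:,2]<.3); Q=Q[k]; Q=Q[np.argsort(Q[:,2])]; print(Q[:25].round(4))
```

```text
[ 0.54788371 -0.10387263  0.05676127] [-2.32057139e-01  1.80134262e-01  1.99926583e+00  4.55734827e-05
  9.57862479e-01 -1.02845995e+00] 3.325
[[281.53664483 191.20349767]
 [290.73612784 198.10686248]
 [294.99246747 198.59565167]] [[318.93512715 215.79109571]
 [309.09258496 228.39249815]]
[[ 0.5456 -0.0913  0.0859]
 [ 0.5487 -0.0935  0.0877]
 [ 0.5456 -0.0916  0.09  ]
 [ 0.5399 -0.0957  0.0902]
 [ 0.5514 -0.0899  0.0917]
 [ 0.5545 -0.0935  0.0919]
 [ 0.5427 -0.094   0.092 ]
 [ 0.5399 -0.0969  0.0933]
 [ 0.5486 -0.0925  0.0934]
 [ 0.5369 -0.097   0.0934]
 [ 0.5428 -0.0961  0.0941]
 [ 0.5487 -0.095   0.0949]
 [ 0.5575 -0.0939  0.0958]
 [ 0.5513 -0.09    0.0961]
 [ 0.5455 -0.0902  0.0961]
 [ 0.5606 -0.0974  0.0962]
 [ 0.5346 -0.1104  0.0962]
 [ 0.5344 -0.106   0.0967]
 [ 0.5369 -0.0969  0.0978]
 [ 0.5575 -0.0958  0.098 ]
 [ 0.5455 -0.0918  0.0988]
 [ 0.5543 -0.0907  0.0995]
 [ 0.5427 -0.0952  0.0995]
 [ 0.5513 -0.0906  0.0998]
 [ 0.5514 -0.0931  0.1014]]
```

Run:
```python
from h import *
p,d=read_camera("side"); q=cv2.resize(p[140:220,235:335],None,fx=7,fy=7,interpolation=2)[:,:,::-1].copy()
s=status.read_state(); u=(proj("side",[s["tool_pos"],s["tool_pos"]+[0,0,.019]])-[235,140])*7
for a in u: cv2.circle(q,tuple(int(v) for v in a),4,(0,255,255),-1)
cv2.imwrite("pics/c2.png",q)
X=cloud("side",d)
for r in range(176,196,2): print(r,[(c,tuple((X[r,c]*1000).round().astype(int).tolist())) for c in (278,282,286)])
```

```text
176 [(278, (557, -91, 137)), (282, (545, -88, 142)), (286, (534, -97, 132))]
178 [(278, (556, -84, 137)), (282, (545, -88, 133)), (286, (534, -106, 114))]
180 [(278, (556, -76, 137)), (282, (545, -90, 123)), (286, (534, -108, 103))]
182 [(278, (557, -91, 112)), (282, (545, -91, 113)), (286, (534, -108, 95))]
184 [(278, (558, -96, 98)), (282, (546, -93, 102)), (286, (538, -184, 0))]
186 [(278, (564, -175, 0)), (282, (546, -94, 92)), (286, (538, -173, 3))]
188 [(278, (563, -164, 2)), (282, (546, -93, 84)), (286, (537, -164, 3))]
190 [(278, (563, -156, 1)), (282, (550, -156, 2)), (286, (537, -159, -1))]
192 [(278, (561, -139, 12)), (282, (549, -141, 10)), (286, (536, -135, 17))]
194 [(278, (561, -131, 11)), (282, (548, -129, 14)), (286, (536, -133, 11))]
```

View pics/c2.png

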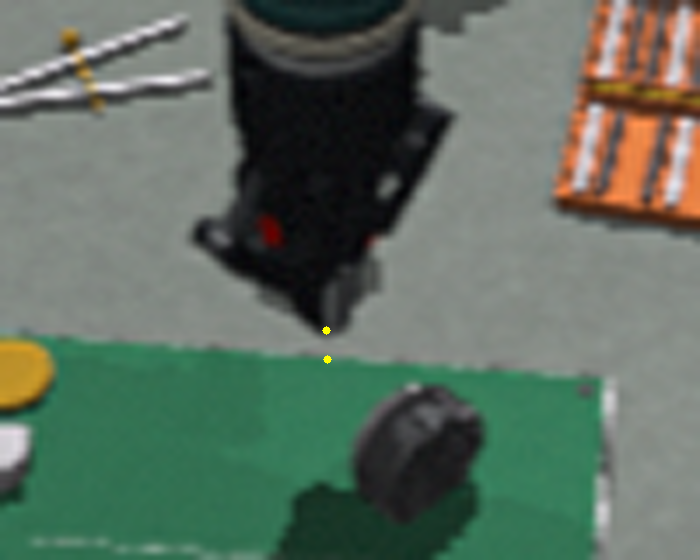

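The fingertips appear about 20 mm higher than the reported TCP: they end near row 188, and the projected TCP is at row 191. I'll line up on the die's axis, go in level and let the contact show which is right.

>>> move_arm([
  [[0,0,0],[-0.07,0.04,-0.03],1],
  [[0,0,0],[-0.14,0.08,-0.03],1],
  [[0,0,0],[-0.14,0.08,-0.03],1],
])

```text
time: 3.8
tool_pos: [0.5305, -0.0951, 0.0508]
tcp_rot: [-1.186, -2.908, 0.0]
wrist_force: [-0.1, 0.6, 0.2]
width: 0.006
```

>>> move_arm([
  [[0,0,0],[-0.02,0.02,0],1],
  [[0,0,0],[-0.04,0.04,0],1],
  [[0,0,0],[-0.06,0.06,0],1],
  [[0,0,0],[-0.08,0.08,0],1],
  [[0,0,0],[-0.08,0.08,0],1],
])

```text
time: 4.42
tool_pos: [0.5235, -0.0874, 0.051]
tcp_rot: [-1.186, -2.909, 0.0]
wrist_force: [0.3, -0.6, -0.2]
width: -0.003
```

Run:
```python
from h import *
p,d=read_camera("side"); q=cv2.resize(p[140:220,235:335],None,fx=7,fy=7,interpolation=2)[:,:,::-1].copy()
s=status.read_state(); print(s["tool_pos"],s["wrist_force"]);u=(proj("side",[s["tool_pos"],s["tool_pos"]+[0,0,.019]])-[235,140])*7
for a in u: cv2.circle(q,tuple(int(v) for v in a),4,(0,255,255),-1)
cv2.imwrite("pics/c3.png",q)
```

```text
[ 0.52364244 -0.08756017  0.05107537] [ 0.54363171 -0.76751335  0.92010719]
```

View pics/c3.png

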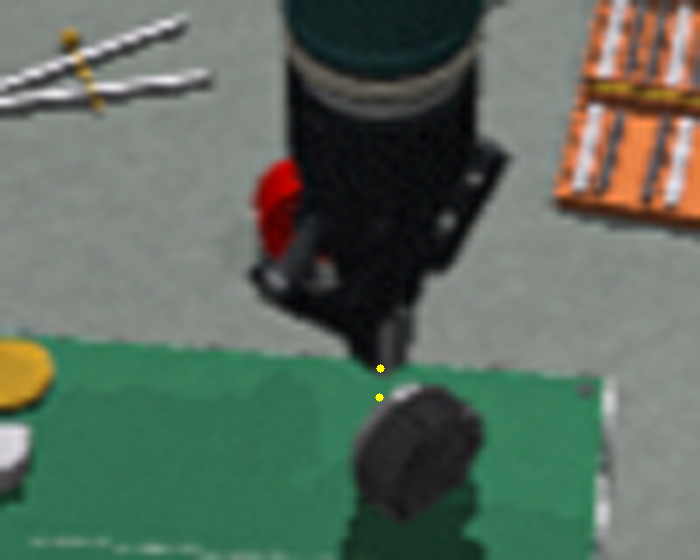

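The tip still ends about 17–19 mm above the reported TCP: green shows between the tip at crop row 372 and the neck, and there was no contact at 26 mm. I'll back off, lower it 17 mm and take another look.

>>> move_arm([
  [[0,0,0],[0.06,-0.06,0],1],
  [[0,0,0],[0.12,-0.12,0],1],
  [[0,0,0],[0.12,-0.12,-0.08],1],
  [[0,0,0],[0.12,-0.12,-0.17],1],
  [[0,0,0],[0.12,-0.12,-0.17],1],
])

```text
time: 5.1
tool_pos: [0.5341, -0.0992, 0.0324]
tcp_rot: [-1.186, -2.906, 0.001]
wrist_force: [-0.5, 0.1, -0.4]
width: 0.002
```

>>> move_arm([
  [[0,0,0],[-0.03,0.02,0],1],
  [[0,0,0],[-0.06,0.05,0],1],
  [[0,0,0],[-0.06,0.05,0],1],
])

```text
time: 5.48
tool_pos: [0.5294, -0.0943, 0.0343]
tcp_rot: [1.186, 2.909, 0.0]
wrist_force: [-0.6, -0.2, 1.1]
width: -0.001
```

Run:
```python
from h import *
p,d=read_camera("side"); q=cv2.resize(p[140:220,235:335],None,fx=7,fy=7,interpolation=2)[:,:,::-1].copy()
s=status.read_state(); print(s["tool_pos"],s["wrist_force"]);u=(proj("side",[s["tool_pos"],s["tool_pos"]+[0,0,.019]])-[235,140])*7
for a in u: cv2.circle(q,tuple(int(v) for v in a),4,(0,255,255),-1)
cv2.imwrite("pics/c4.png",q)
```

```text
[ 0.52967093 -0.09441756  0.03434732] [-0.8071116   0.86148878 -0.33313536]
```

View pics/c4.png

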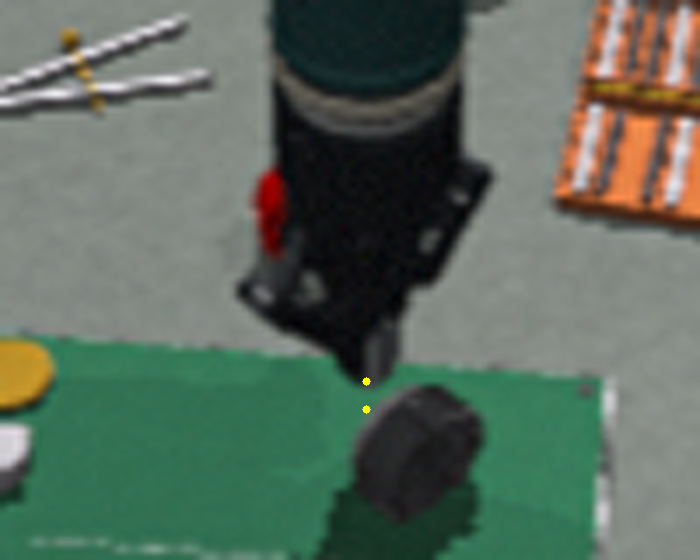

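>>> move_arm([
  [[0,0,0],[0.01,0.01,-0.03],1],
  [[0,0,0],[-0.01,0.03,-0.03],1],
  [[0,0,0],[-0.03,0.05,-0.03],1],
  [[0,0,0],[-0.05,0.07,-0.03],1],
  [[0,0,0],[-0.07,0.09,-0.03],1],
])

```text
time: 6.15
tool_pos: [0.5235, -0.0858, 0.0317]
tcp_rot: [1.186, 2.907, 0.0]
wrist_force: [1.2, -0.5, 2.0]
width: -0.002
```

>>> move_arm([
  [[0,0,0],[-0.02,0.02,0],1],
  [[0,0,0],[-0.04,0.04,0],1],
  [[0,0,0],[-0.06,0.06,0],1],
])

```text
time: 6.52
tool_pos: [0.5161, -0.0793, 0.0309]
tcp_rot: [-1.187, -2.908, 0.0]
wrist_force: [1.1, -0.9, 1.2]
width: -0.003
```

```bash
cat > look.py <<'E'
from h import *; import sys
p,d=read_camera("side"); s=status.read_state(); t=s["tool_pos"]
dx=t[0]-.5057; dy=t[1]+.068; print("pos",t.round(4),"F",s["wrist_force"].round(1),"along",round((dx-dy)/1.414*1000,1))
X=cloud("side",d)[170:235,250:340]; h=cv2.cvtColor(p,cv2.COLOR_RGB2HSV)[170:235,250:340]
k=(X[...,2]>.03)&(X[...,2]<.08)&(abs(X[...,0]-.49)<.07)&(abs(X[...,1]+.06)<.06)&(h[...,1]<90); Q=X[k]; print("die pts",len(Q),Q.mean(0).round(4),np.percentile(Q,[2,98],axis=0).round(4).tolist())
cv2.imwrite("pics/%s.png"%sys.argv[1],cv2.resize(p[140:220,235:335],None,fx=7,fy=7,interpolation=2)[:,:,::-1])
E
python3 look.py c5
```

```text
pos [ 0.5156 -0.079   0.0307] F [ 0.7 -0.5 -0.5] along 14.8
die pts 215 [ 0.504  -0.0535  0.0594] [[0.479, -0.0733, 0.0344], [0.5258, -0.0348, 0.0761]]
```

>>> move_arm([
  [[0,0,0],[-0.02,0.02,0],1],
  [[0,0,0],[-0.04,0.04,0],1],
  [[0,0,0],[-0.06,0.06,0],1],
])

```text
time: 6.95
tool_pos: [0.51, -0.0733, 0.0307]
tcp_rot: [-1.186, -2.908, 0.0]
wrist_force: [-0.5, -0.2, -0.1]
width: -0.001
```

```bash
python3 look.py c6
```

```text
pos [ 0.5097 -0.0731  0.0306] F [-0.8 -0.2 -0.9] along 6.4
die pts 219 [ 0.4983 -0.0479  0.0588] [[0.4729, -0.0723, 0.037], [0.5206, -0.0287, 0.0758]]
```

View pics/c6.png

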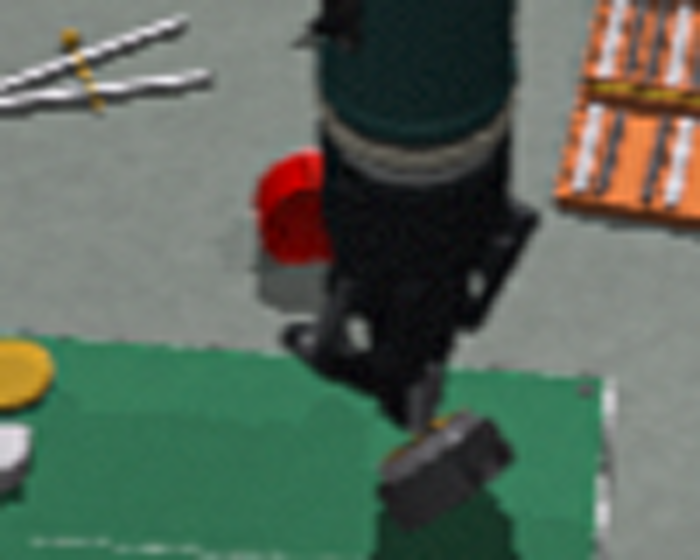

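The crop shows the die leaning well back, with brass showing at the top of its face next to the fingertip at about (430,420). I'll keep pushing slowly.

>>> move_arm([
  [[0,0,0],[-0.02,0.02,0],1],
  [[0,0,0],[-0.04,0.04,0],1],
  [[0,0,0],[-0.06,0.06,0],1],
  [[0,0,0],[-0.06,0.06,0],1],
  [[0,0,0],[-0.06,0.06,0],1],
])

```text
time: 7.62
tool_pos: [0.5048, -0.0676, 0.0311]
tcp_rot: [1.187, 2.909, 0.0]
wrist_force: [0.3, 0.4, 0.5]
width: -0.0
```

```bash
python3 look.py c7
```

```text
pos [ 0.5048 -0.0677  0.0312] F [ 0.1 -0.9  0.5] along -0.9
die pts 169 [ 0.4824 -0.0363  0.0425] [[0.4539, -0.0648, 0.0309], [0.5086, -0.014, 0.0777]]
```

The die points dropped to a mean height of 42 mm, so it has fallen onto its back. I'll raise the tool, swing behind the die, turn by 45° and half open the fingers.

>>> move_arm([
  [[0,0,0],[0,0,0.4],1],
  [[0,0,0],[0,0,0.8],0.06],
  [[0,0,0.1],[-0.4,0,0.8],0.06],
  [[0,0,0.2],[-0.8,0.1,0.8],0.06],
  [[0,0,0.3],[-0.9,0.2,0.8],0.06],
  [[0,0,0.4],[-0.9,0.25,0.8],0.06],
  [[0,0,0.5],[-0.9,0.25,0.8],0.06],
  [[0,0,0.5],[-0.9,0.25,0.8],0.06],
])

```text
time: 8.68
tool_pos: [0.4148, -0.0426, 0.1112]
tcp_rot: [-0.014, 3.141, -0.0]
wrist_force: [0.3, -0.7, -0.3]
width: 0.471
```

Run:
```python
from h import *
s=status.read_state(); print(s["tool_pos"],s["tcp_rot"],s["q"].round(2))
q=[]
for n,(x0,x1,y0,y1) in (("top",(230,345,135,275)),("side",(205,330,180,260))):
    p,d=read_camera(n); np.savez(f"pics/{n}1.npz",p=p,d=d); q.append(cv2.resize(p[y0:y1,x0:x1],(int((x1-x0)*3.5),int((y1-y0)*3.5)),interpolation=2)[:,:,::-1])
    X=cloud(n,d); hsv=cv2.cvtColor(p,cv2.COLOR_RGB2HSV)
    k=(X[...,2]>.035)&(X[...,2]<.05)&(abs(X[...,0]-.48)<.05)&(abs(X[...,1]+.04)<.05); Q=X[k]
    print(n,k.sum(),np.median(Q[:,2]),cv2.minEnclosingCircle((Q[:,:2]*1000).astype(np.float32)),Q[:,:2].mean(0))
q[1]=cv2.copyMakeBorder(q[1],0,q[0].shape[0]-q[1].shape[0],0,0,0); o=np.hstack(q)[:,:800]; cv2.imwrite("pics/c8.png",o); print(o.shape)
```

```text
[ 0.41475461 -0.04261497  0.11122484] [-1.41713664e-02  3.14114222e+00 -1.32158587e-04] [-0.16 -0.16  2.23 -0.    1.07 -1.74]
top 9 0.0408298609430546 ((490.7269287109375, -32.35203170776367), 20.71586036682129) [ 0.49901606 -0.03636381]
side 208 0.04155049329200408 ((479.5627136230469, -39.264686584472656), 28.767166137695312) [ 0.47961824 -0.03839867]
(490, 800, 3)
```

View pics/c8.png

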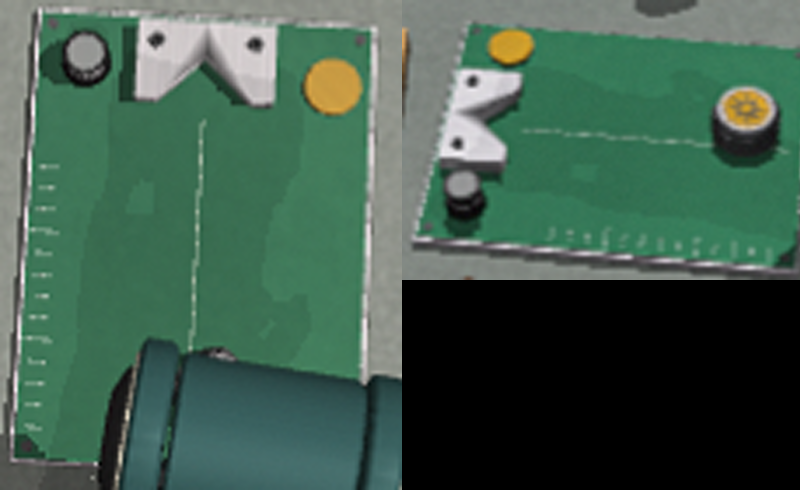

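The die lies on its back with the brass rosette up. It is at about (747,108) in the side crop, with the vee to its left, and the loupe and blank are in place. Next I'll measure the die and vee.

```bash
cat > meas.py <<'E'
from h import *
a=-0.0525; R=np.array([[np.cos(a),-np.sin(a)],[np.sin(a),np.cos(a)]])
C={"top":np.array([584.5,-27.9]),"side":np.array([586.9,-30.3])}
def die(n,p):
    "axis from brass rosette, plate frame mm and world mm"
    h=cv2.cvtColor(p,cv2.COLOR_RGB2HSV); m=cv2.inRange(h,(12,110,90),(32,255,255)); out=[]
    for c in cv2.findContours(m,0,2)[0]:
        if cv2.contourArea(c)<15: continue
        M=cv2.moments(c); w=pts(n,[M["m10"]/M["m00"],M["m01"]/M["m00"]],.042)[0,:2]*1000
        l=R.T@(w-C[n])
        if abs(l[0])<165 and abs(l[1])<60: out.append((n,"area",cv2.contourArea(c),"world",w.round(1),"plate",l.round(1)))
    return out
E
python3 - <<'E'
from meas import *
p=np.load("pics/side1.npz")["p"]; print(die("side",p))
t=np.load("pics/top1.npz")["p"]
for n,uv in (("top",[[289.4,150.7],[274.3,164.1],[302.3,164.7]]),("side",[[205+(465-402)/3.5,180+113/3.5],[205+(521-402)/3.5,180+83/3.5],[205+(507-402)/3.5,180+160/3.5]])):
    w=pts(n,uv,.030)[:,:2]*1000; print(n,w.round(1).tolist(),((w-C[n])@R).round(1).tolist())
E
```

```text
[('side', 'area', 85.0, 'world', array([480.9, -43.8]), 'plate', array([-105.2,  -19. ]))]
top [[709.8, -37.4], [676.7, -1.0], [675.2, -68.1]] [[125.6, -3.0], [90.6, 31.7], [92.7, -35.4]]
side [[720.8, -35.5], [676.4, -70.8], [678.6, 12.5]] [[134.0, 1.8], [91.5, -35.7], [89.3, 47.6]]
```

>>> move_arm([
  [[0,0,0],[0.06,0,-0.3],0.06],
  [[0,0,0],[0.12,0,-0.6],0.06],
  [[0,0,0],[0.12,0,-0.9],0.06],
  [[0,0,0],[0.12,0,-0.9],0.06],
])

```text
time: 9.28
tool_pos: [0.4239, -0.0423, 0.0188]
tcp_rot: [0.014, -3.135, -0.002]
wrist_force: [0.1, -0.3, 0.1]
width: 0.469
```

```bash
cat > tip.py <<'E'
from meas import *
p,d=read_camera("side"); s=status.read_state(); print(s["time"],s["tool_pos"].round(4),s["wrist_force"].round(1),die("side",p))
X=cloud("side",d); t=s["tool_pos"]
k=(abs(X[...,0]-t[0])<.02)&(abs(X[...,1]-t[1])<.05)&(X[...,2]>.016)&(X[...,2]<.12); k[:,:]&=cv2.cvtColor(p,cv2.COLOR_RGB2HSV)[...,2]<140
Q=X[k]; v,u=np.nonzero(k); o=np.argsort(Q[:,2])[:14]; print(np.c_[u[o],v[o],(Q[o]*1000).round()].astype(int).tolist()); print(proj("side",[t,t+[0,.02,.02],t+[0,-.02,.02]]).round(1).tolist())
cv2.imwrite("pics/t.png",cv2.resize(p[150:250,270:370],None,fx=6,fy=6,interpolation=2)[:,:,::-1])
E
python3 tip.py
```

```text
9.325 [ 0.4255 -0.0425  0.0203] [0.8 0.2 0.6] [('side', 'area', 85.0, 'world', array([480.9, -43.8]), 'plate', array([-105.2,  -19. ]))]
[[315, 208, 444, -76, 16], [316, 211, 441, -64, 16], [317, 210, 438, -67, 17], [319, 205, 434, -63, 48], [319, 217, 434, -16, 50], [325, 217, 417, -14, 53], [325, 216, 417, -17, 54], [319, 216, 434, -16, 54], [319, 215, 434, -19, 56], [320, 217, 432, -10, 58], [324, 217, 420, -10, 58], [323, 217, 423, -9, 59], [322, 216, 426, -13, 59], [322, 217, 426, -9, 60]]
[[321.2, 216.0], [321.7, 217.3], [321.6, 206.7]]
```

View pics/t.png

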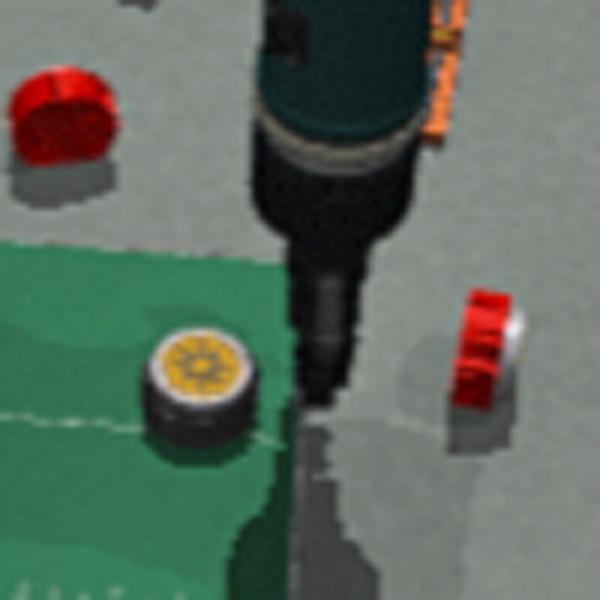

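The fingers stand just behind the die, near crop (325,400), with the die face up at (203,368). The depth image puts the half-open tips at z of about 48 mm, 28 mm above the reported TCP. I'll lower them gently and watch the force.

>>> move_arm([
  [[0,0,0],[0,0,-0.08],0.06],
  [[0,0,0],[0,0,-0.16],0.06],
  [[0,0,0],[0,0,-0.2],0.06],
  [[0,0,0],[0,0,-0.2],0.06],
])

```text
time: 9.82
tool_pos: [0.4264, -0.0426, 0.0009]
tcp_rot: [0.017, -3.141, -0.0]
wrist_force: [-0.9, -0.9, 0.7]
width: 0.472
```

>>> move_arm([
  [[0,0,0],[0,0,-0.03],0.06],
  [[0,0,0],[0,0,-0.06],0.06],
  [[0,0,0],[0,0,-0.06],0.06],
])

```text
time: 10.2
tool_pos: [0.4264, -0.0426, -0.0052]
tcp_rot: [0.017, -3.141, -0.0]
wrist_force: [0.3, 0.3, 0.3]
width: 0.469
```

```bash
python3 tip.py
```

```text
10.25 [ 0.4265 -0.0426 -0.0051] [0.5 0.5 0.3] [('side', 'area', 85.0, 'world', array([480.9, -43.8]), 'plate', array([-105.2,  -19. ]))]
[[315, 206, 444, -83, 17], [318, 222, 435, -17, 24], [323, 222, 421, -16, 26], [318, 221, 436, -17, 28], [322, 222, 424, -12, 31], [323, 221, 421, -15, 32], [324, 221, 418, -15, 33], [318, 220, 436, -16, 35], [320, 222, 430, -9, 35], [321, 222, 427, -8, 36], [320, 221, 430, -12, 36], [319, 222, 433, -8, 36], [324, 220, 419, -15, 37], [319, 220, 433, -14, 38]]
[[320.3, 221.0], [320.8, 222.4], [320.7, 211.8]]
```

>>> move_arm([
  [[0,0,0],[0.06,0,0],0.06],
  [[0,0,0],[0.12,0,0],0.06],
  [[0,0,0],[0.18,0,0],0.06],
  [[0,0,0],[0.24,0,0],0.06],
  [[0,0,0],[0.3,0,0],0.06],
  [[0,0,0],[0.36,0,0],0.06],
  [[0,0,0],[0.42,0,0],0.06],
  [[0,0,0],[0.48,0,0],0.06],
  [[0,0,0],[0.54,0,0],0.06],
  [[0,0,0],[0.6,0,0],0.06],
  [[0,0,0],[0.6,0,0],0.06],
])

```text
time: 11.62
tool_pos: [0.4866, -0.0424, -0.0053]
tcp_rot: [0.017, -3.141, -0.001]
wrist_force: [-2.3, 0.1, 0.6]
width: 0.471
```

```bash
python3 tip.py
```

```text
11.675 [ 0.4866 -0.0424 -0.0052] [-0.5  0.6 -0.3] [('side', 'area', 81.0, 'world', array([521.3, -42.1]), 'plate', array([-64.9, -15.2]))]
[[305, 224, 474, -14, 16], [300, 227, 488, -2, 16], [294, 223, 506, -15, 18], [298, 224, 494, -11, 18], [297, 221, 498, -21, 19], [294, 222, 506, -15, 22], [296, 221, 501, -18, 24], [296, 220, 501, -21, 24], [297, 220, 498, -21, 24], [295, 221, 504, -17, 25], [295, 222, 503, -13, 25], [297, 219, 498, -22, 27], [294, 221, 507, -15, 28], [298, 221, 495, -15, 28]]
[[300.7, 220.4], [300.7, 221.7], [301.0, 211.2]]
```

>>> move_arm([
  [[0,0,0],[0.07,0.003,0],0.06],
  [[0,0,0],[0.14,0.006,0],0.06],
  [[0,0,0],[0.21,0.01,0],0.06],
  [[0,0,0],[0.28,0.013,0],0.06],
  [[0,0,0],[0.35,0.016,0],0.06],
  [[0,0,0],[0.42,0.02,0],0.06],
  [[0,0,0],[0.49,0.023,0],0.06],
  [[0,0,0],[0.56,0.026,0],0.06],
  [[0,0,0],[0.63,0.03,0],0.06],
  [[0,0,0],[0.7,0.033,0],0.06],
  [[0,0,0],[0.77,0.036,0],0.06],
  [[0,0,0],[0.84,0.04,0],0.06],
  [[0,0,0],[0.91,0.04,0],0.06],
  [[0,0,0],[1.0,0.04,0],0.06],
  [[0,0,0],[1.0,0.04,0],0.06],
])

```text
time: 13.55
tool_pos: [0.5885, -0.0387, -0.0043]
tcp_rot: [-0.017, 3.139, -0.0]
wrist_force: [0.0, -0.4, 0.4]
width: 0.47
```

Run:
```python
from meas import *
s=status.read_state(); print(s["time"],s["tool_pos"].round(4),s["wrist_force"].round(1))
for n in ("side","top"):
    p,d=read_camera(n); print(die(n,p)); np.savez(f"pics/{n}2.npz",p=p,d=d)
```

```text
13.55 [ 0.5885 -0.0387 -0.0043] [ 0.  -0.4  0.4]
[('side', 'area', 72.5, 'world', array([625.7, -37.8]), 'plate', array([39.1, -5.5]))]
[]
```

>>> move_arm([
  [[0,0,0],[0.06,0,0],0.06],
  [[0,0,0],[0.12,0,0],0.06],
  [[0,0,0],[0.18,0,0],0.06],
  [[0,0,0],[0.24,0,0],0.06],
  [[0,0,0],[0.3,0,0],0.06],
  [[0,0,0],[0.36,0,0],0.06],
  [[0,0,0],[0.4,0,0],0.06],
])

```text
time: 14.52
tool_pos: [0.6259, -0.0386, -0.0047]
tcp_rot: [0.017, -3.14, -0.0]
wrist_force: [-6.1, 0.5, 4.9]
width: 0.467
```

>>> move_arm([
  [[0,0,0],[0.02,0,0],0.06],
  [[0,0,0],[0.04,0,0],0.06],
  [[0,0,0],[0.04,0,0],0.06],
])

```text
time: 14.9
tool_pos: [0.6303, -0.0386, -0.0047]
tcp_rot: [0.017, -3.141, -0.0]
wrist_force: [-4.6, 0.1, 4.5]
width: 0.47
```

Run:
```python
from meas import *
s=status.read_state(); print(s["time"],s["tool_pos"].round(4),s["wrist_force"].round(1))
for n in ("side","top"):
    p,d=read_camera(n); print(die(n,p)); np.savez(f"pics/{n}2.npz",p=p,d=d)
```

```text
14.9 [ 0.6303 -0.0386 -0.0047] [-4.6  0.1  4.5]
[('side', 'area', 60.0, 'world', array([668.7, -38.5]), 'plate', array([82.1, -3.9]))]
[]
```

>>> move_arm([
  [[0,0,0],[0.015,0,0],0.06],
  [[0,0,0],[0.03,0,0],0.06],
  [[0,0,0],[0.03,0,0],0.06],
])

```text
time: 15.38
tool_pos: [0.6333, -0.0386, -0.0048]
tcp_rot: [0.017, -3.141, -0.0]
wrist_force: [-4.8, 0.9, 3.5]
width: 0.471
```

>>> move_arm([
  [[0,0,0],[0.01,0,0],0.06],
  [[0,0,0],[0.02,0,0],0.06],
  [[0,0,0],[0.02,0,0],0.06],
])

```text
time: 15.75
tool_pos: [0.6352, -0.0386, -0.0048]
tcp_rot: [0.017, -3.141, -0.0]
wrist_force: [-5.5, 0.7, 4.8]
width: 0.472
```

Run:
```python
from meas import *
s=status.read_state(); print(s["time"],s["tool_pos"].round(4),s["wrist_force"].round(1))
p,d=read_camera("side"); print(die("side",p))
```

```text
15.75 [ 0.6352 -0.0386 -0.0048] [-5.5  0.7  4.8]
[('side', 'area', 58.5, 'world', array([673.7, -37.7]), 'plate', array([87.1, -2.8]))]
```

>>> move_arm([
  [[0,0,0],[0.01,0,0],0.06],
  [[0,0,0],[0.02,0,0],0.06],
  [[0,0,0],[0.02,0,0],0.06],
])

```text
time: 16.18
tool_pos: [0.6372, -0.0386, -0.0048]
tcp_rot: [0.017, -3.141, -0.0]
wrist_force: [-5.3, 0.5, 3.4]
width: 0.47
```

>>> move_arm([
  [[0,0,0],[0.01,0,0],0.06],
  [[0,0,0],[0.02,0,0],0.06],
  [[0,0,0],[0.02,0,0],0.06],
])

```text
time: 16.55
tool_pos: [0.6392, -0.0386, -0.0048]
tcp_rot: [0.017, -3.141, 0.0]
wrist_force: [-5.1, -0.2, 4.3]
width: 0.471
```

Run:
```python
from meas import *
s=status.read_state(); print(s["time"],s["tool_pos"].round(4),s["wrist_force"].round(1),s["torque"].round(2))
p,d=read_camera("side"); print(die("side",p))
```

```text
16.55 [ 0.6392 -0.0386 -0.0048] [-5.1 -0.2  4.3] [0.04 0.8  0.02]
[('side', 'area', 54.5, 'world', array([677.8, -38.3]), 'plate', array([91.2, -3.2]))]
```

Run:
```python
from h import *
p,d=read_camera("side"); np.savez("pics/side3.npz",p=p,d=d); t,_=read_camera("top"); 
a=cv2.resize(p[175:235,205:275],None,fx=6,fy=6,interpolation=2)[:,:,::-1]; b=cv2.resize(t[130:190,245:305],None,fx=6,fy=6,interpolation=2)[:,:,::-1]
cv2.imwrite("pics/c9.png",np.hstack([a,b]))
```

```text
(no output)
```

View pics/c9.png

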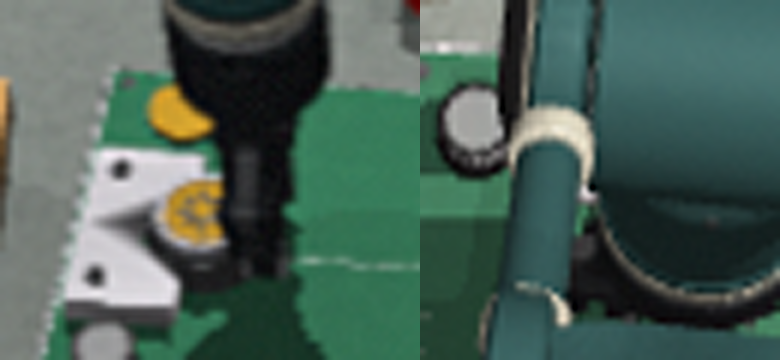

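The side crop shows the die, rosette at about (200,210), inside the vee mouth and partly hidden by the gripper. That hiding biases the centroid forward, so from here I'll rely on force.

>>> move_arm([
  [[0,0,0],[0.01,0,0],0.06],
  [[0,0,0],[0.02,0,0],0.06],
  [[0,0,0],[0.02,0,0],0.06],
])

```text
time: 17.08
tool_pos: [0.6399, -0.0386, -0.0049]
tcp_rot: [0.017, -3.138, -0.0]
wrist_force: [-8.1, -0.6, 6.9]
width: 0.464
```

>>> move_arm([
  [[0,0,0],[0.01,0,0],0.06],
  [[0,0,0],[0.02,0,0],0.06],
  [[0,0,0],[0.02,0,0],0.06],
])

```text
time: 17.45
tool_pos: [0.6402, -0.0385, -0.0051]
tcp_rot: [0.017, -3.135, -0.001]
wrist_force: [-12.6, -0.2, 9.6]
width: 0.473
```

The force is climbing while the tool stays put, so the die is blocked. I'll back straight off, raise the tool, go back out of the view and measure.

>>> move_arm([
  [[0,0,0],[-0.1,0,0],0.06],
  [[0,0,0],[-0.4,0,0],0.06],
  [[0,0,0],[-0.8,0,0],0.06],
  [[0,0,0],[-0.8,0,0.4],0.06],
  [[0,0,0],[-0.8,0,0.8],0.06],
  [[0,0,0],[-0.8,0,0.8],0.06],
])

```text
time: 18.2
tool_pos: [0.5684, -0.0391, 0.0797]
tcp_rot: [-0.017, 3.13, -0.002]
wrist_force: [0.2, -0.2, 0.6]
width: 0.472
```

>>> move_arm([
  [[0,0,0],[-0.5,0,0.3],0.06],
  [[0,0,0],[-0.9,0,0.5],0.06],
  [[0,0,0],[-0.9,0,0.5],0.06],
])

```text
time: 18.58
tool_pos: [0.4728, -0.0386, 0.1254]
tcp_rot: [-0.016, 3.139, -0.0]
wrist_force: [0.2, -0.3, -0.6]
width: 0.471
```

Run:
```python
from meas import *
s=status.read_state(); print(s["time"],s["tool_pos"].round(4),s["wrist_force"].round(1))
ims=[]
for n,(x0,y0) in (("side",(205,175)),("top",(240,130))):
    p,d=read_camera(n); np.savez(f"pics/{n}4.npz",p=p,d=d); print(die(n,p)); X=cloud(n,d)
    ims.append(cv2.resize(p[y0:y0+60,x0:x0+65],None,fx=6,fy=6,interpolation=2)[:,:,::-1])
    l=((X[...,:2]*1000-C[n])@R); k=(X[...,2]>.036)&(X[...,2]<.05)&(np.hypot(l[...,0]-87,l[...,1])<40); print("face",k.sum(),cv2.minEnclosingCircle(l[k].astype(np.float32)),np.median(X[k][:,2]), "tilt z-range",np.percentile(X[k][:,2],[5,95]))
    print(np.linalg.lstsq(np.c_[l[k],np.ones(k.sum())],X[k][:,2]*1000,rcond=None)[0].round(3))
cv2.imwrite("pics/c10.png",np.hstack(ims))
```

```text
18.575 [ 0.4728 -0.0386  0.1254] [ 0.2 -0.3 -0.6]
[('side', 'area', 80.5, 'world', array([674.6, -38.4]), 'plate', array([88.1, -3.5]))]
face 186 ((85.92031860351562, 0.14900194108486176), 29.40818214416504) 0.04213384772991388 tilt z-range [0.03672029 0.04596437]
[ 2.2000e-02 -3.5000e-02  4.0154e+01]
[('top', 'area', 176.0, 'world', array([671.9, -36. ]), 'plate', array([87.7, -3.5]))]
face 309 ((85.92961883544922, 0.7088305950164795), 29.27743148803711) 0.04043491276630966 tilt z-range [0.03717315 0.04440707]
[ 4.0000e-03 -4.0000e-03  4.0239e+01]
```

View pics/c10.png

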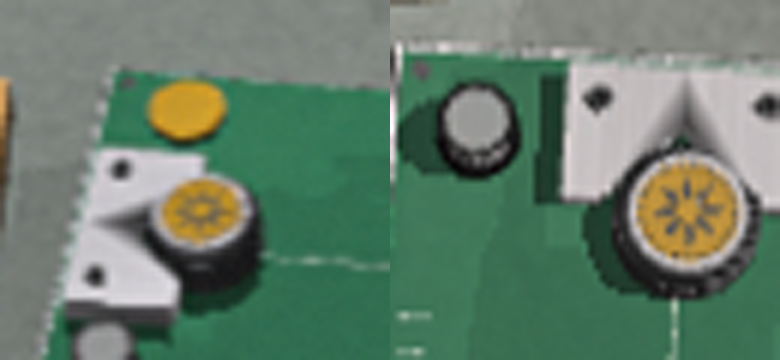

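Both cameras put the die's axis at plate (88, −3.5), exactly where it should be with the flat against the −y side. It lies level with the face up, and the loupe and blank have not moved. I'll hand it in.

```bash
python3 -c "
from workcell import order; print(order.finish_job())"
```

```text
the job is handed in; nothing more can be done
None
```

I tipped the die backwards by pushing high on its engraved face. It came to lie on its plain back with the rosette up. I then pushed it along the plate with the half-open fingers until it sat in the vee, and handed the job in at about 18.7 s.

**Last checks:**
- **Seating:** the two cameras put the die's axis at plate (88.1, −3.5) mm and (87.7, −3.5) mm. The flat meets the −y side, for which I calculated (88.1, −3.5). The tool stopped advancing at the end while the push force rose from about 5 to 12.6 N.
- **Face:** level and up, about 30 mm above the plate.
- **Surroundings:** the gripper had withdrawn and touched nothing, and the loupe and blank looked unmoved. I did not re-check the tools on the bench at the end, but the arm never came near them.

**What disagreed:**
- **Fingertip height:** the camera showed the fingertips about 19 mm above the reported TCP when shut, and about 28 mm when half open. The die was not touched where the reported TCP predicted contact, so I set the push heights from the images.
- **Die position during the last push:** some readings were off because the gripper hid part of the rosette, so I relied on force there.
- **Circle fit:** a rough one on the depth points gave about (86, 0.5). I did not rely on it because those points may include parts of the vee or rim.

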